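# Weigh in the sample jar that is full

### The arm

A 6-joint arm with a two-finger parallel gripper is mounted at the origin on a cart in front of the work surface, level with it; the furniture and walls round the work are solid. World frame = base frame: x ahead of the robot, y to its left, z up, the work surface at z = 0. Lengths are in mm, angles in rad, forces in N, time in s.
With the tool pointing down it reaches from about 300 to 775 mm from the base axis. Payload 14.6 kg.
Tool frame: the origin (TCP) lies at the very end of the fingers, on their centre line; the grasp point (between the pads) lies 19 mm behind it (manip.grip_point_offset is the distance from the TCP to the grasp point, in mm); z points along the fingers, y is the line along which they close (so a half turn about z gives the same grasp; the last joint's range is limited). The gripper opens to 94 mm and grips with 3 to 60 N. Pads are 16 mm wide; open, the fingers measure 119 mm over their backs; the gripper's body (75 mm by 177 mm) begins 78 mm behind the grasp point.
Start: joints at [-1.293, 0.3, 1.521, -0, 1.321, -0.067], TCP at [185.897, -517.621, 205.446] pointing down, gripper open.
Joint ranges: [-3.03, 3.03], [-0.79, 2.21], [0.23, 2.52], [-1.04, 4.18], [0, 3.07], [-2.55, 2.55]. Speed limits (rad/s): [2.22, 2.22, 2.57, 3.14, 3.14, 3.14].

### API

Orientations are given as [roll, pitch, yaw] about the fixed x, y, z axes, in that order (R = Rz(yaw) Ry(pitch) Rx(roll)).
In Python, from cell import telemetry, eyes, manip gives the robot as it stands.
- The arm moves only by the tool play_rows, never from a script. Its arguments are lists of equal length, an entry for each row: "translation": the shift along the world's x, y, z in m, a list of three; "yaw": the turn about the world's z in rad. A call has 1 to 12 rows; each row is the pose to reach, as a shift and turn from the pose commanded when the call began; what a row does not reach only later rows make up. A row lasts 1/8 s, in which the tool goes at most 62.5 mm and 10.7 degrees, less where a joint would pass 70% of its speed; a pose out of reach is approached as far as the arm can. A call with a gripper value outside its range is refused whole. "hand" is the opening, from 0 (shut) to 1 (fully open), set as the call begins (left out, the last holds). The fingers move at their own pace and stop on an object; "force" is the grip in N (left out, the last holds). Time passes only in rows, so rows that repeat a pose let the fingers close. It gives the time, the measured TCP pose, the force, the opening and the grip force at its end, in the units of the state.
- telemetry.read_state(): the state, without advancing time (a new reading comes with each control period).
- eyes.camera(name): name is "scene" or "top" or "wrist"; returns a dict with "pixels" (420x560x3 uint8, red, green, blue), "fx", "fy", "cx", "cy" (pixels), "cam_to_world" (4x4, takes a point from camera to world coordinates); the wrist camera has in their place "T_tool_cam" (4x4, takes a point from camera to tool coordinates, whose origin is the TCP and whose axes are the flange's). Camera axes: x right, y up, looking along -z (the intrinsics and any distortion apply to the point x, -y, -z); pixel columns grow to the right and rows downward; lengths in mm; the calibration is good to about 2 mm. A picture is of the moment at which its call begins: read the wrist's pose just before it. There is no depth.
- manip.sign_off(): hands the job in; it is judged then, once.
The state is a dict: "clock": time; "joints": joint angles; "qd": joint speeds; "effort": joint torques, N m; "eef_pos": TCP position; "eef_rot": TCP orientation; "wrist_force": force on the tool from outside, world axes, zero at the start; "moment": the same for the moment, N m; "finger_gap": finger opening in mm; "finger_force": force on a finger pad.
Only numpy, scipy, OpenCV 4.12 (cv2) and the standard library are available. Lean on these libraries where they do the work, as an engineer would, in place of code of your own. Each camera call takes 0.05 s, during which the arm holds its last target. There are 200 camera calls.

### The job

Get the kitchen scale ready and weigh in the sample: with the blue brush sweep the three chestnuts off the weighing plate into the red tray beside it, stand the brush back on the table, and zero the empty scale by pressing its tare button (the orange one beside the display). Then find out which of the three closed jars is the full one - you can only tell by its weight in the hand, lifted by its lid knob - and set that one down gently in the middle of the plate, leaving the two empty jars standing on the table. Do not touch the chestnuts with the fingers, tip a jar over or shift the thermometer and the label roll.

Things in the scene. Friction and masses are not known exactly. Their poses are not given: they have to be found in the camera images.
- scale: digital kitchen scale, 205x148 mm, fixed; origin centre of underside. Its blue weighing plate covers local x -100 to +37 mm, y -70 to +70 mm, top at z = 35 mm; buttons and display lie on the lower part at its +x end (top of the housing 23 mm), which faces the robot. A fixed blue stapler (138x34x42 mm) stands 40 mm off the long side opposite the tray
- plate_mid (a point): middle of the top face of the weighing plate; axes as the scale's
- tare_top (a point): middle of the top of the orange tare button beside the display, 27 mm above the table; axes as the scale's. The button is 20 mm along x and 11 mm along y, the one of three that is nearest the scale's centre line; the next button's middle lies 16 mm further towards the scale's -y. Pressed straight down, about 5 N to the stop
- scale_tare (a joint): travel of the tare button: 0 released, 0.0012 m fully down; a light spring returns it
- tray: red plastic tray, 176x112 mm outside, 22 mm high, 3 mm walls and floor, open at the top, fixed on the table against one long side of the scale, its local +y side or its -y side, 2 to 4 mm from the housing; origin at the centre of its underside, x along the scale's x
- tray_in (a point): centre of the tray's inner floor; inside 170 mm along x, 106 mm along y
- brush: blue hand brush standing on its bristles, origin at the centre of its underside. Bristle block 146 mm long (local x), 28 mm wide (y), from z = 0 to 26 mm, stiff; back 150x34 mm from 26 to 38 mm; on top a grip ridge 104 mm long (x), 20 mm thick (y), from 38 to 65 mm. 0.14 kg
- chestnut_0: brown chestnut, 28 mm wide, 22 mm high, 12 g, loose on the weighing plate within 25 mm of its middle line along x; origin at the centre of its flat pale base
- chestnut_1: brown chestnut, 28 mm wide, 22 mm high, 12 g, loose on the weighing plate within 25 mm of its middle line along x; origin at the centre of its flat pale base
- chestnut_2: brown chestnut, 28 mm wide, 22 mm high, 12 g, loose on the weighing plate within 25 mm of its middle line along x; origin at the centre of its flat pale base
- jar_a: closed steel sample jar, 89 mm diameter, 100 mm high, origin centre of underside; lid clipped on for good. Lid knob of two upright leaves, 8 mm thick (own x), 16 mm long (y), 80.5 to 98.5 mm above the underside, carries the jar; its paper tag is flimsy. Three jars look alike: empty 0.15 to 0.18 kg, with a portion inside 0.32 to 0.42 kg. Any one may be the full one
- jar_b: closed steel sample jar, 89 mm diameter, 100 mm high, origin centre of underside; lid clipped on for good. Lid knob of two upright leaves, 8 mm thick (own x), 16 mm long (y), 80.5 to 98.5 mm above the underside, carries the jar; its paper tag is flimsy. Three jars look alike: empty 0.15 to 0.18 kg, with a portion inside 0.32 to 0.42 kg. Any one may be the full one
- jar_c: closed steel sample jar, 89 mm diameter, 100 mm high, origin centre of underside; lid clipped on for good. Lid knob of two upright leaves, 8 mm thick (own x), 16 mm long (y), 80.5 to 98.5 mm above the underside, carries the jar; its paper tag is flimsy. Three jars look alike: empty 0.15 to 0.18 kg, with a portion inside 0.32 to 0.42 kg. Any one may be the full one
- probe_thermometer: probe thermometer, 28x175x14 mm, white and blue, lying loose beyond the scale and the jars: a bystander
- label_roll_0: white roll of blank tags, 64 mm diameter, 46 mm high, standing loose behind the jars: a bystander. (A black printer cable, up to 23 mm high, fixed, lies between the jars)
Not all that is in view belongs to the job. What is shaped like the jar_b but pink is not meant.

How it is judged:
By the outcome, as a careful person would: the job done as asked, in the order asked, and still so for the second after the job is handed in, with the robot touching nothing.
It also fails if it takes over 72 s, if anything falls off the work surface, if the arm or the gripper's body presses on something with over 40 N, if the wrist force passes 120 N, or if a joint passes its speed limit or range.

## Working session

There is one attempt and no reset: what is moved stays moved. The work goes in short steps, Python scripts to look and compute and a tool call to move; the robot and the scene stay as the last step left them, time stands still between calls to the robot, and variables do not carry over. Pictures are saved under pics/ and viewed, at most 10 in all, crops included, and the job is handed in when it is done.

Besides the shell and the picture viewer there is one more tool, called after "Call:" as name(argument=value, ...), one argument or row to a line, values as JSON. play_rows: Moves the arm, as the interface text tells. Its arguments: {"type":"object","properties":{"translation":{"type":"array","items":{"type":"array","items":{"type":"number"}}},"yaw":{"type":"array","items":{"type":"number"}},"hand":{"type":"number"},"force":{"type":"number"}},"required":["translation","yaw"]}

```bash
mkdir -p pics
python3 - <<'E'
from cell import telemetry, eyes, manip
import cv2
print(telemetry.read_state())
for n in("top","scene"):
    c=eyes.camera(n); print(n,c['fx'],c['fy'],c['cx'],c['cy'],c['cam_to_world'],[k for k in c])
    cv2.imwrite(f'pics/{n}0.png',cv2.resize(c['pixels'][:,:,::-1],(800,600),interpolation=cv2.INTER_CUBIC))
E
```

```text
{'clock': 0.0, 'joints': array([-1.29259894e+00,  3.00446989e-01,  1.52157732e+00, -4.71281575e-06,
        1.32070238e+00, -6.65631032e-02]), 'qd': array([ 0.00028548,  0.00015125,  0.00142076, -0.00149698, -0.00029411,
       -0.00281818]), 'effort': array([-2.45291681e-03, -5.31799829e+01, -3.52734232e+01,  7.06996978e-02,
        2.44003697e-02, -9.76359252e-05]), 'eef_pos': array([ 185.82728036, -517.3781764 ,  204.90114978]), 'eef_rot': array([-3.14046083e+00, -7.08738938e-05,  3.44761616e-01]), 'wrist_force': array([1.1108259 , 0.68303614, 0.06115072]), 'moment': array([-0.04387579,  0.00089548, -0.02386697]), 'finger_force': 0.0, 'finger_gap': 93.80713957559479}
top 469.98930983509075 469.98930983509075 274.92935979707073 216.53794189474525 [[-1.27316737e-02  9.98161063e-01 -5.92654845e-02  4.57485303e+02]
 [-9.99773282e-01 -1.37190992e-02 -1.62840712e-02 -8.74741683e+00]
 [-1.70671949e-02  5.90447244e-02  9.98109429e-01  1.30593807e+03]
 [ 0.00000000e+00  0.00000000e+00  0.00000000e+00  1.00000000e+00]] ['pixels', 'fx', 'fy', 'cx', 'cy', 'cam_to_world']
scene 460.87129656424304 460.87129656424304 286.6735140266939 210.86357832926421 [[ 7.67265573e-01  2.73915402e-01 -5.79891277e-01 -1.96080744e+02]
 [-6.41291201e-01  3.17801033e-01 -6.98389647e-01 -9.07256206e+02]
 [-7.00963418e-03  9.07729506e-01  4.19497329e-01  5.87586171e+02]
 [ 0.00000000e+00  0.00000000e+00  0.00000000e+00  1.00000000e+00]] ['pixels', 'fx', 'fy', 'cx', 'cy', 'cam_to_world']
```

View pics/top0.png

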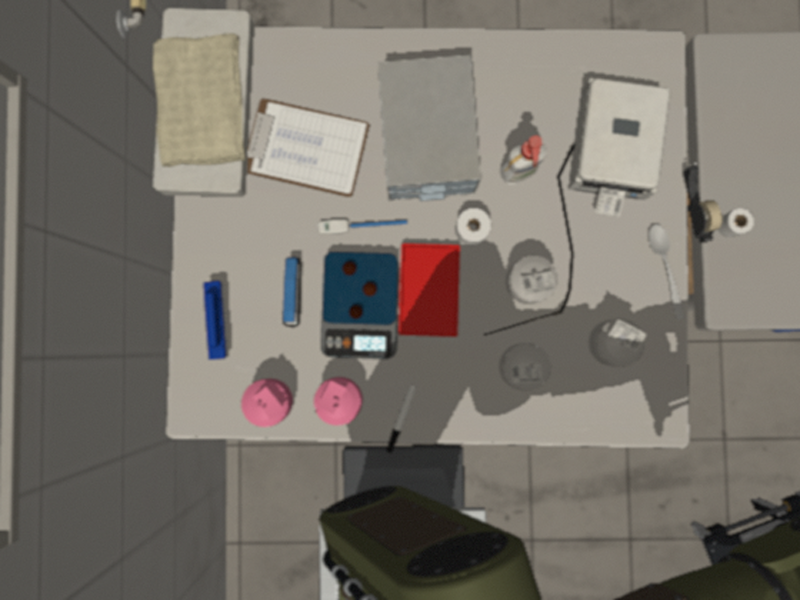

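View pics/scene0.png

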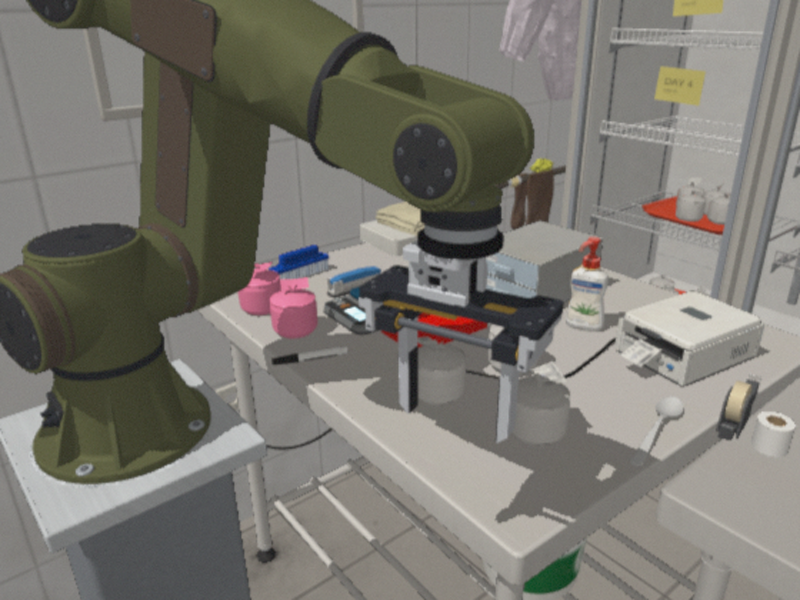

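The top picture (800x600) shows: brush at (215,320), stapler (291,291), scale (360,303) with three chestnuts at (350,267), (370,288), (356,311), the tray on its right at (430,290), and grey jars at (532,279), (617,342), (525,367). The pink ones at (266,403) and (338,402) are decoys. I'll enlarge next.

```bash
cat > h.py <<'E'
import numpy as np, cv2
from cell import telemetry, eyes, manip
def ray(c,uv,z,T=None):
    T=c['cam_to_world'] if T is None else T
    d=T[:3,:3]@np.array([(uv[0]-c['cx'])/c['fx'],-(uv[1]-c['cy'])/c['fy'],-1.])
    o=T[:3,3]; return (o+d*(z-o[2])/d[2])
E
python3 - <<'E'
from h import *
c=eyes.camera('top'); p=c['pixels'][:,:,::-1]
cv2.imwrite('pics/a.png',cv2.resize(p[165:315,130:330],(800,600),interpolation=cv2.INTER_CUBIC))
cv2.imwrite('pics/b.png',cv2.resize(p[150:285,325:485],(800,675),interpolation=cv2.INTER_CUBIC)[:600])
E
```

```text
(no output)
```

View pics/a.png

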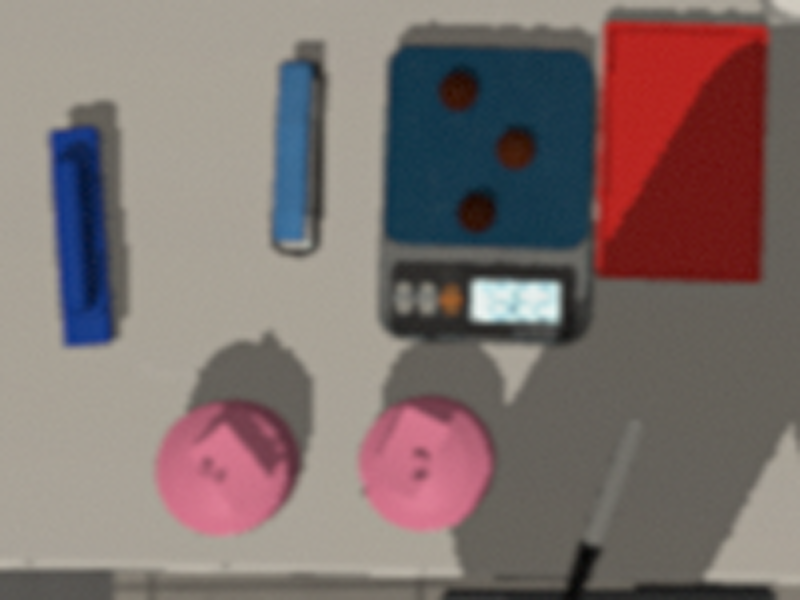

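View pics/b.png

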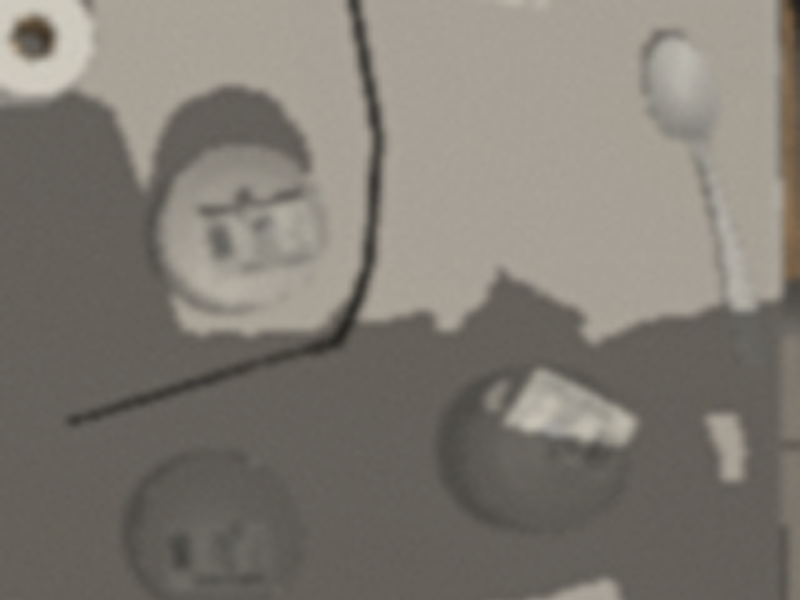

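Run:
```python
from h import *
c=eyes.camera('top')
A=lambda x,y,z:ray(c,(x/4+130-.375,y/4+165-.375),z)[:2].round(1)
B=lambda x,y,z:ray(c,(x/5+325-.4,y/5+150-.4),z)[:2].round(1)
print('plate',[A(*q,35) for q in((390,47),(593,50),(588,247),(385,243))])
print('tare',A(452,299,27),'btn',A(428,298,27),A(403,297,27))
print('brush',[A(*q,38) for q in((52,130),(98,127),(112,342),(66,345))])
print('tray',[A(*q,22) for q in((608,22),(768,27),(763,281),(597,278))])
print('nuts',[A(*q,50) for q in((459,90),(516,148),(477,212))])
print('stapler',[A(*q,42) for q in((281,62),(312,62),(306,242),(275,240))])
print('jars',B(238,228,80),B(212,535,80),B(537,450,80))
print('cable',[B(*q,10) for q in((352,0),(378,140),(340,340),(70,420))],'pink',A(225,467,80),A(427,463,80))
w=eyes.camera('wrist');print(w['T_tool_cam'],w['fx'],w['cx'],w['cy'])
```

```text
plate [array([644.5, 141. ]), array([640.3,   2.6]), array([506.2,   7.7]), array([510.8, 145.3])]
tare [472.4 100.8] btn [473.3 117.2] [474.2 134.2]
brush [array([590.7, 371.5]), array([592.3, 340.1]), array([446.2, 330.2]), array([444.6, 361.4])]
tray [array([661.4,  -7.9]), array([ 656.3, -117.7]), array([ 481.9, -111.1]), array([485.5,   2. ])]
nuts [array([612.5,  92.9]), array([572.8,  55. ]), array([530.1,  81.6])]
stapler [array([634.3, 214.3]), array([634. , 193.3]), array([511.9, 197.8]), array([513.5, 218.8])]
jars [ 582.6 -243.5] [ 423. -226.] [ 464.8 -395. ]
cable [array([ 715.8, -323. ]), array([ 637.5, -335.2]), array([ 527.1, -311.2]), array([ 485. , -162.1])] pink [364.6 245. ] [365.6 113.5]
[[ 6.50599740e-04  9.64217421e-01  2.65111943e-01  7.71290301e+01]
 [ 9.99999663e-01 -4.94549497e-04 -6.55369493e-04 -1.04009518e+00]
 [-5.00807704e-04  2.65112280e-01 -9.64217418e-01 -1.78098483e+02]
 [ 0.00000000e+00  0.00000000e+00  0.00000000e+00  1.00000000e+00]] 332.3846346745403 274.34374494831576 210.16120128185773
```

Call:
play_rows(
  translation=[
    [0.03, 0.02, 0.01],
    [0.08, 0.06, 0.02],
    [0.13, 0.1, 0.03],
    [0.18, 0.14, 0.04],
    [0.23, 0.18, 0.045],
    [0.27, 0.21, 0.045],
    [0.29, 0.225, 0.045],
    [0.294, 0.227, 0.045],
    [0.294, 0.227, 0.045],
  ],
  yaw=[-0.03, -0.07, -0.12, -0.17, -0.22, -0.25, -0.277, -0.277, -0.277],
)

```text
clock: 1.38
eef_pos: [479.5, -291.1, 250.3]
eef_rot: [-3.141, 0.0, 0.068]
wrist_force: [-0.6, 0.1, 1.1]
finger_gap: 93.9
finger_force: 0.0
```

```bash
cat >> h.py <<'E'
from scipy.spatial.transform import Rotation as R
def wrist():
    s=telemetry.read_state(); c=eyes.camera('wrist')
    M=np.eye(4);M[:3,:3]=R.from_euler('xyz',s['eef_rot']).as_matrix();M[:3,3]=s['eef_pos']
    return s,c,M@np.array(c['T_tool_cam'])
E
python3 - <<'E'
from h import *
s,c,T=wrist(); print(s['clock'],s['eef_pos'],s['eef_rot'],s['wrist_force']); np.save('T1',T)
cv2.imwrite('pics/w1.png',cv2.resize(c['pixels'][:,:,::-1],(800,600),interpolation=cv2.INTER_CUBIC))
cv2.imwrite('pics/w1raw.png',c['pixels'][:,:,::-1])
E
```

```text
1.375 [ 479.46194797 -291.0578395   250.2922512 ] [-3.14148865e+00  3.47947411e-04  6.80964489e-02] [-0.63441223  0.06242881  1.1380708 ]
```

View pics/w1.png

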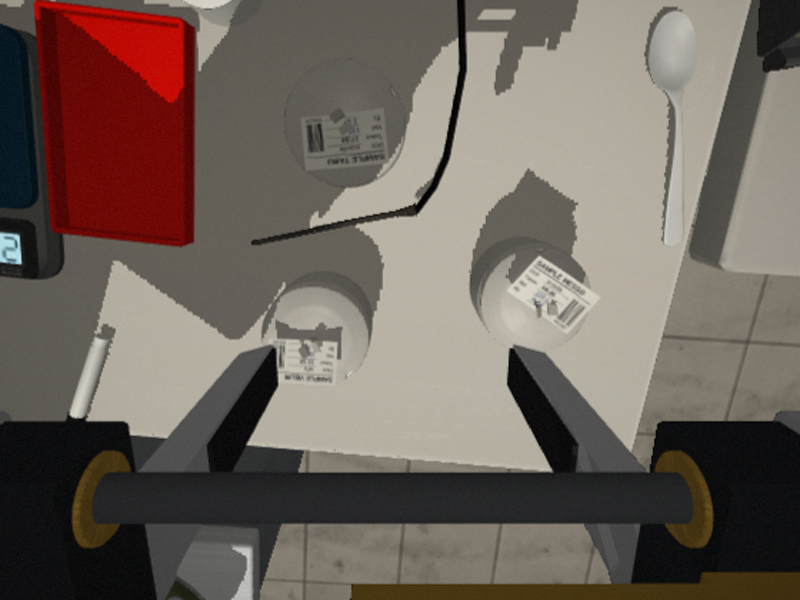

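All three jars are in view, each with a tag and two small grey leaf tops: (345,120), (310,348) and (543,301). I'll enlarge them.

Run:
```python
from h import *
p=cv2.imread('pics/w1raw.png')
o=[]
for (x,y) in ((241,84),(217,243),(380,211)):
    q=p[y-14:y+14,x-13:x+13]; o.append(cv2.resize(q,(260,280),interpolation=cv2.INTER_CUBIC))
cv2.imwrite('pics/k.png',np.hstack(o))
```

```text
(no output)
```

View pics/k.png

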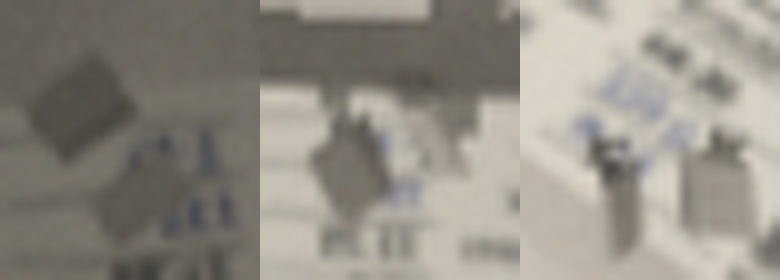

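Call:
play_rows(
  translation=[
    [0.003, 0.025, 0.0],
    [0.006, 0.08, 0.0],
    [0.01, 0.14, 0.0],
    [0.014, 0.2, 0.0],
    [0.018, 0.26, 0.0],
    [0.021, 0.32, 0.0],
    [0.025, 0.38, -0.01],
    [0.029, 0.44, -0.03],
    [0.033, 0.5, -0.05],
    [0.036, 0.56, -0.07],
    [0.038, 0.61, -0.09],
    [0.0386, 0.6416, -0.11],
  ],
  yaw=[0, 0, 0, 0, 0, 0, 0, 0, 0, 0, 0, 0],
)

```text
clock: 2.92
eef_pos: [518.7, 352.0, 139.6]
eef_rot: [3.142, 0.0, 0.068]
wrist_force: [-0.3, -0.9, -0.3]
finger_gap: 93.7
finger_force: 0.0
```

Run:
```python
from h import *
s,c,T=wrist(); print(s['clock'],s['eef_pos'],s['eef_rot']); p=c['pixels'].copy()
h=cv2.cvtColor(p,cv2.COLOR_RGB2HSV); m=((h[...,0]>105)&(h[...,0]<130)&(h[...,1]>130)).astype(np.uint8)
n,l,st,ce=cv2.connectedComponentsWithStats(m)
for i in range(1,n):
    if st[i,4]>400:
        ct=max(cv2.findContours((l==i).astype(np.uint8),0,1)[0],key=len); r=cv2.boxPoints(cv2.minAreaRect(ct)); print(st[i],[ray(c,q,38,T)[:2].round(1) for q in r])
```

```text
2.925 [518.66736827 351.96324031 139.62765021] [3.14158589e+00 2.46157245e-05 6.80651754e-02]
[ 253  121   37  163 5504] [array([592.4, 375.3]), array([594.4, 346.1]), array([449.5, 334.4]), array([447.2, 367.7])]
```

Call:
play_rows(
  translation=[
    [0.001, 0.001, -0.025],
    [0.002, 0.002, -0.06],
    [0.002, 0.002, -0.085],
    [0.002, 0.002, -0.098],
    [0.002, 0.002, -0.099],
  ],
  yaw=[0, 0, 0, 0, 0],
)

```text
clock: 3.6
eef_pos: [520.7, 352.2, 41.3]
eef_rot: [3.141, 0.001, 0.067]
wrist_force: [0.3, -0.7, 0.3]
finger_gap: 94.1
finger_force: 0.0
```

Call:
play_rows(
  translation=[
    [0, 0, 0],
    [0, 0, 0],
    [0, 0, 0],
    [0, 0, 0],
    [0, 0, 0],
    [0, 0, 0],
  ],
  yaw=[0, 0, 0, 0, 0, 0],
  hand=0,
  force=30,
)

```text
clock: 4.35
eef_pos: [520.5, 353.0, 41.4]
eef_rot: [3.142, 0.0, 0.068]
wrist_force: [-0.4, -0.9, 0.3]
finger_gap: 37.7
finger_force: 0.0
```

Call:
play_rows(
  translation=[
    [0, 0, 0],
    [0, 0, 0],
    [0, 0, 0],
    [0, 0, 0],
  ],
  yaw=[0, 0, 0, 0],
)

```text
clock: 4.85
eef_pos: [520.5, 352.9, 41.4]
eef_rot: [3.142, 0.0, 0.068]
wrist_force: [-0.1, -0.3, -0.6]
finger_gap: 19.9
finger_force: 30.0
```

Call:
play_rows(
  translation=[
    [0, 0, 0.02],
    [0, 0, 0.055],
    [0.01, -0.02, 0.08],
    [0.02, -0.06, 0.09],
    [0.033, -0.105, 0.09],
    [0.045, -0.15, 0.09],
    [0.054, -0.19, 0.085],
    [0.0575, -0.211, 0.075],
    [0.0575, -0.211, 0.055],
    [0.0575, -0.211, 0.042],
    [0.0575, -0.211, 0.038],
    [0.0575, -0.211, 0.038],
  ],
  yaw=[0, 0, -0.02, -0.04, -0.06, -0.08, -0.1, -0.1, -0.1, -0.1, -0.1, -0.1],
)

```text
clock: 6.35
eef_pos: [578.0, 142.4, 79.7]
eef_rot: [-3.142, -0.0, -0.031]
wrist_force: [-0.5, 0.4, -0.9]
finger_gap: 19.8
finger_force: 30.0
```

Run:
```python
from h import *
c=eyes.camera('scene');s=telemetry.read_state();print(s['eef_pos'],s['eef_rot'],s['wrist_force'])
t=eyes.camera('top')
a=cv2.resize(t['pixels'][165:265,140:320,::-1],(792,440),interpolation=cv2.INTER_CUBIC)
cv2.imwrite('pics/s1.png',a)
```

```text
[578.16248558 142.3866537   79.94850336] [-3.14144295e+00 -6.06532808e-04 -3.16117225e-02] [-0.11558194  0.17948976 -0.69147971]
```

View pics/s1.png

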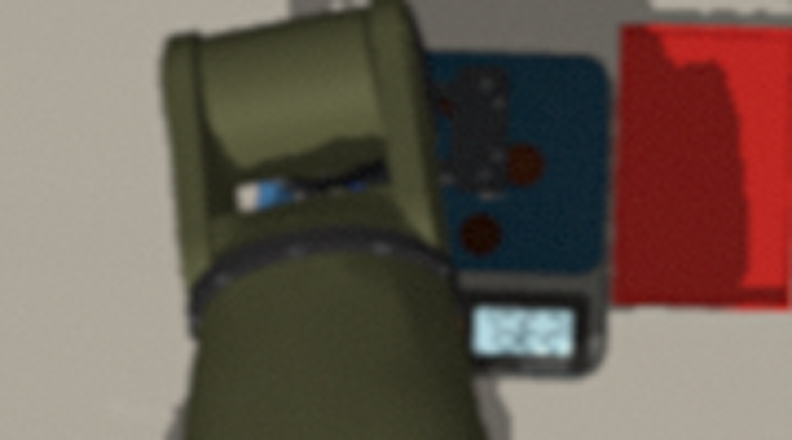

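The arm hides the brush, but the nuts at (523,165) and (480,235) haven't moved. Sweeping now.

Call:
play_rows(
  translation=[
    [0, -0.005, -0.001],
    [0, -0.015, -0.001],
    [-0.001, -0.025, -0.001],
    [-0.001, -0.035, -0.001],
    [-0.001, -0.045, -0.001],
    [-0.002, -0.055, -0.001],
    [-0.002, -0.065, -0.001],
    [-0.002, -0.075, -0.001],
    [-0.003, -0.085, -0.001],
    [-0.003, -0.095, -0.001],
    [-0.003, -0.105, -0.001],
    [-0.003, -0.115, -0.001],
  ],
  yaw=[0, 0, 0, 0, 0, 0, 0, 0, 0, 0, 0, 0],
)

```text
clock: 7.95
eef_pos: [575.0, 26.3, 78.5]
eef_rot: [3.142, -0.0, -0.032]
wrist_force: [-0.5, -0.1, -0.6]
finger_gap: 20.0
finger_force: 30.0
```

Call:
play_rows(
  translation=[
    [0, -0.009, 0],
    [0, -0.018, 0],
    [-0.001, -0.026, 0],
    [-0.001, -0.034, 0],
    [-0.001, -0.041, 0],
    [-0.001, -0.046, 0],
    [-0.001, -0.046, 0],
    [-0.001, -0.046, 0.03],
    [-0.001, -0.02, 0.06],
    [-0.001, 0.04, 0.07],
    [-0.001, 0.1, 0.07],
    [-0.01, 0.15, 0.07],
  ],
  yaw=[0, 0, 0, 0, 0, 0, 0, 0, 0, 0, 0, 0],
)

```text
clock: 9.45
eef_pos: [564.7, 179.3, 148.5]
eef_rot: [-3.141, -0.0, -0.031]
wrist_force: [0.3, 0.5, -1.8]
finger_gap: 19.7
finger_force: 30.0
```

Call:
play_rows(
  translation=[
    [-0.01, 0.05, 0],
    [-0.025, 0.1, 0],
    [-0.04, 0.15, 0],
    [-0.048, 0.19, -0.02],
    [-0.0525, 0.218, -0.05],
    [-0.0525, 0.222, -0.07],
    [-0.0525, 0.222, -0.07],
  ],
  yaw=[0.02, 0.04, 0.06, 0.08, 0.1, 0.1, 0.1],
)

```text
clock: 10.32
eef_pos: [511.9, 398.2, 76.9]
eef_rot: [3.14, 0.003, 0.068]
wrist_force: [0.0, 0.1, -0.1]
finger_gap: 19.8
finger_force: 30.0
```

Run:
```python
from h import *
t=eyes.camera('top');p=t['pixels'];np.save('t2',p)
s=telemetry.read_state();print(s['clock'],s['eef_pos'],s['eef_rot'],s['wrist_force'])
cv2.imwrite('pics/s2.png',cv2.resize(p[150:285,140:320,::-1],(792,594),interpolation=cv2.INTER_CUBIC))
```

```text
10.375 [512.72925433 398.2698757   78.45773964] [3.14116721e+00 4.95043922e-04 6.70199549e-02] [ 0.55727713  0.19048349 -0.89219232]
```

View pics/s2.png

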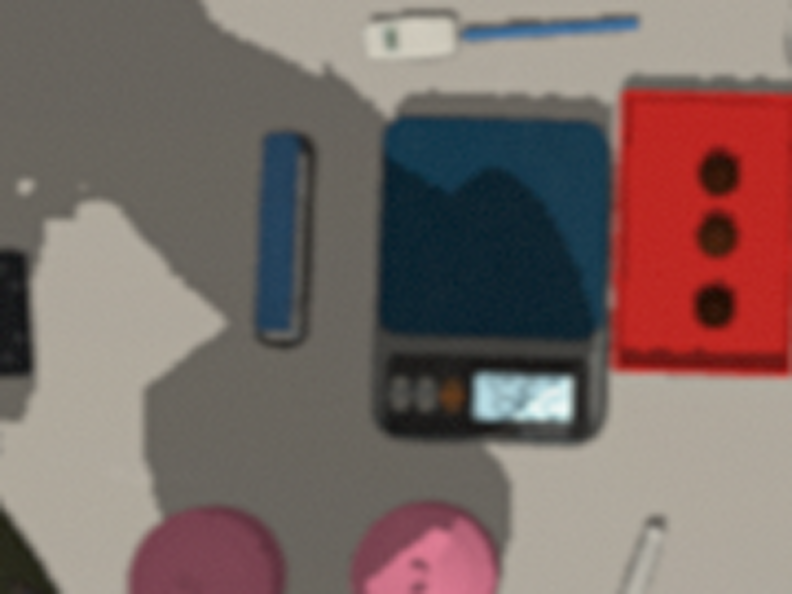

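The plate is empty and all three nuts lie in the tray at (718,172), (717,235) and (714,305). The bystander thermometer is untouched. Setting the brush back.

Call:
play_rows(
  translation=[
    [0.003, -0.015, 0],
    [0.008, -0.038, 0],
    [0.008, -0.045, -0.01],
    [0.008, -0.045, -0.025],
    [0.008, -0.045, -0.034],
    [0.008, -0.045, -0.0365],
    [0.008, -0.045, -0.037],
    [0.008, -0.045, -0.037],
  ],
  yaw=[0, 0, 0, 0, 0, 0, 0, 0],
)

```text
clock: 11.38
eef_pos: [520.5, 354.3, 41.4]
eef_rot: [-3.141, -0.0, 0.068]
wrist_force: [-0.1, 0.4, -1.6]
finger_gap: 19.7
finger_force: 30.0
```

Call:
play_rows(
  translation=[
    [0, 0, 0],
    [0, 0, 0],
    [0, 0, 0],
    [0, 0, 0],
  ],
  yaw=[0, 0, 0, 0],
  hand=0.5,
)

```text
clock: 11.88
eef_pos: [520.5, 354.0, 41.5]
eef_rot: [-3.142, -0.0, 0.068]
wrist_force: [0.0, -0.5, 0.4]
finger_gap: 46.7
finger_force: 0.0
```

Call:
play_rows(
  translation=[
    [0, 0, 0.03],
    [0, 0, 0.08],
    [-0.005, -0.02, 0.12],
    [-0.01, -0.06, 0.12],
    [-0.02, -0.1, 0.12],
    [-0.03, -0.15, 0.115],
    [-0.04, -0.2, 0.11],
    [-0.047, -0.24, 0.11],
    [-0.048, -0.253, 0.11],
    [-0.048, -0.253, 0.11],
    [-0.048, -0.253, 0.11],
    [-0.048, -0.253, 0.11],
  ],
  yaw=[0, 0, 0.18, 0.36, 0.54, 0.72, 0.9, 1.08, 1.26, 1.44, 1.471, 1.471],
)

```text
clock: 13.38
eef_pos: [472.5, 101.1, 151.5]
eef_rot: [3.142, -0.0, 1.536]
wrist_force: [-0.4, 0.9, -0.2]
finger_gap: 47.1
finger_force: 0.0
```

```bash
cat > tare.py <<'E'
from h import *
s,c,T=wrist(); print(s['clock'],s['eef_pos'],s['eef_rot'],s['wrist_force']); p=c['pixels']
h=cv2.cvtColor(p,cv2.COLOR_RGB2HSV); m=((h[...,0]>5)&(h[...,0]<20)&(h[...,1]>150)&(h[...,2]>70)).astype(np.uint8)
n,l,st,ce=cv2.connectedComponentsWithStats(m)
for i in range(1,n):
    if st[i,4]>60:
        ct=max(cv2.findContours((l==i).astype(np.uint8),0,1)[0],key=len); r=cv2.minAreaRect(ct); print(st[i],ray(c,r[0],27,T)[:2].round(1),[ray(c,q,27,T)[:2].round(1) for q in cv2.boxPoints(r)])
cv2.imwrite('pics/tare.png',p[:,:,::-1])
E
python3 tare.py
```

```text
13.375 [472.5025266  101.12931581 151.47961031] [ 3.14154270e+00 -6.92020637e-07  1.53594238e+00] [-0.4225413   0.88402674 -0.16790742]
[265 197  20  15 238] [472.4 101.9] [array([463.8, 108.9]), array([481.5, 108.3]), array([481.2,  94.7]), array([463.2,  95.4])]
```

Call:
play_rows(
  translation=[
    [0, 0.0005, -0.02],
    [0, 0.0005, -0.04],
    [0, 0.0005, -0.06],
    [0, 0.0005, -0.08],
    [0, 0.0005, -0.1],
    [0, 0.0005, -0.115],
    [0, 0.0005, -0.12],
    [0, 0.0005, -0.12],
  ],
  yaw=[0, 0, 0, 0, 0, 0, 0, 0],
  hand=0,
  force=20,
)

```text
clock: 14.42
eef_pos: [472.6, 101.5, 31.6]
eef_rot: [3.142, -0.0, 1.538]
wrist_force: [0.0, -0.4, 0.1]
finger_gap: 0.4
finger_force: 0.0
```

Call:
play_rows(
  translation=[
    [0, 0, -0.002],
    [0, 0, -0.004],
    [0, 0, -0.005],
    [0, 0, -0.0055],
    [0, 0, -0.006],
  ],
  yaw=[0, 0, 0, 0, 0],
)

```text
clock: 15.05
eef_pos: [472.7, 101.5, 25.8]
eef_rot: [3.141, -0.0, 1.539]
wrist_force: [-3.2, -0.6, 12.0]
finger_gap: 0.5
finger_force: 5.9
```

Call:
play_rows(
  translation=[
    [0, 0, 0],
    [0, 0, 0],
    [0, 0, 0.01],
    [0, 0, 0.05],
    [-0.005, -0.02, 0.09],
    [-0.012, -0.07, 0.12],
    [-0.02, -0.13, 0.12],
    [-0.028, -0.19, 0.12],
    [-0.035, -0.25, 0.12],
    [-0.042, -0.31, 0.12],
    [-0.049, -0.36, 0.115],
    [-0.05, -0.388, 0.11],
  ],
  yaw=[0, 0, 0, 0, 0, 0, 0, 0, 0, 0, 0, 0],
)

```text
clock: 16.55
eef_pos: [421.7, -288.7, 135.7]
eef_rot: [3.141, 0.0, 1.537]
wrist_force: [0.5, 0.2, 1.0]
finger_gap: 0.4
finger_force: 0.0
```

```bash
cat > snap.py <<'E'
import sys
from h import *
s,c,T=wrist(); print(s['clock'],s['eef_pos'],s['eef_rot'],s['wrist_force'])
cv2.imwrite(f'pics/{sys.argv[1]}raw.png',c['pixels'][:,:,::-1]); np.save(sys.argv[1]+'T',T)
# project expected knob
Q=np.linalg.inv(T)@np.array([float(sys.argv[2]),float(sys.argv[3]),98,1]); print(c['cx']+c['fx']*Q[0]/-Q[2],c['cy']-c['fy']*Q[1]/-Q[2])
E
python3 snap.py j2 423 -226; ls
```

```text
16.55 [ 421.71999627 -288.72883475  135.69711548] [3.14143692e+00 2.42648017e-04 1.53680797e+00] [0.51849992 0.16533154 1.00294762]
273.4737748829368 143.52234802669045
T1.npy
h.py
j2T.npy
pics
snap.py
t2.npy
tare.py
```

Call:
play_rows(
  translation=[
    [0.03, -0.004, 0],
    [0.08, -0.01, 0],
    [0.13, -0.015, 0],
    [0.157, -0.017, 0],
    [0.16, -0.017, 0],
    [0.16, -0.017, 0],
  ],
  yaw=[0, 0, 0, 0, 0, 0],
)

```text
clock: 17.35
eef_pos: [582.0, -303.2, 135.5]
eef_rot: [-3.141, -0.0, 1.539]
wrist_force: [-0.4, -0.6, 0.2]
finger_gap: 0.7
finger_force: 0.0
```

```bash
python3 snap.py j1 583 -243
```

```text
17.35 [ 581.96120142 -303.23694093  135.47269243] [-3.14108037e+00 -2.36178286e-04  1.53889439e+00] [-0.42236097 -0.62003514  0.20144875]
273.4603506720253 147.5444865286434
```

Call:
play_rows(
  translation=[
    [-0.02, -0.03, 0],
    [-0.055, -0.07, 0],
    [-0.09, -0.11, 0],
    [-0.115, -0.145, 0],
    [-0.118, -0.152, 0],
    [-0.118, -0.152, 0],
  ],
  yaw=[0, 0, 0, 0, 0, 0],
)

```text
clock: 18.15
eef_pos: [464.2, -455.4, 135.7]
eef_rot: [3.141, 0.0, 1.538]
wrist_force: [0.6, -0.9, 0.0]
finger_gap: 0.5
finger_force: 0.0
```

```bash
python3 snap.py j3 465 -395
```

```text
18.15 [ 464.24939746 -455.37914403  135.73066315] [3.14137150e+00 3.01073863e-05 1.53795154e+00] [ 0.64780469 -0.87902508  0.03158193]
272.8748356899149 147.28788621799907
```

Run:
```python
from h import *
o=[]
for n,y in (('j1',147),('j2',143),('j3',147)):
    q=cv2.imread(f'pics/{n}raw.png')[y-30:y+30,273-40:273+40]
    q=cv2.normalize(q,None,0,255,cv2.NORM_MINMAX); o.append(cv2.resize(q,(400,300),interpolation=cv2.INTER_CUBIC))
q=cv2.resize(cv2.imread('pics/j3raw.png'),(400,300)); o.append(q)
cv2.imwrite('pics/k2.png',np.vstack([np.hstack(o[:2]),np.hstack(o[2:])]))
```

```text
(no output)
```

View pics/k2.png

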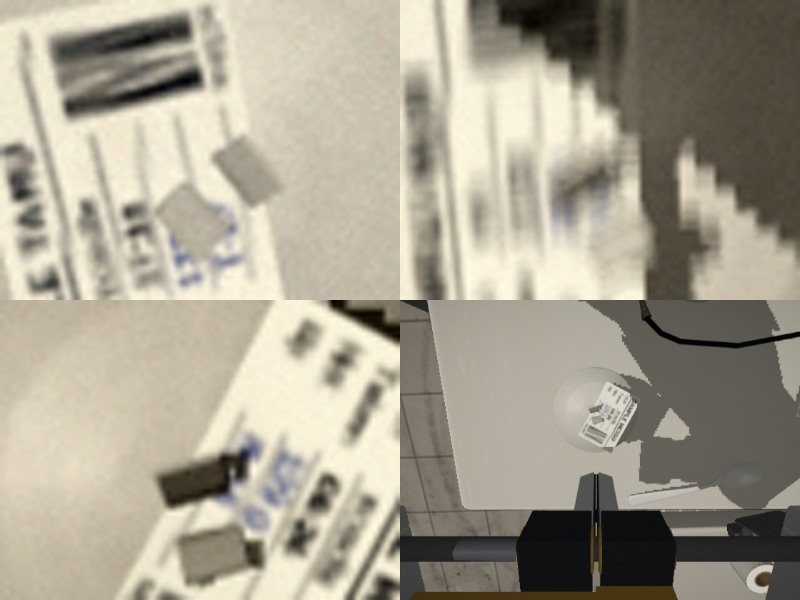

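Panels: jar1 leaves at (190,222) and (249,172), and jar3 leaves at (196,481) and (214,555), both clear. Jar2 is smeared. Closing axes follow the 8 mm edges.

Run:
```python
from h import *
c=eyes.camera('wrist')
for n,y0,dx,dy,a,b in (('j1',147,0,0,(190,222),(249,172)),('j3',147,0,300,(196,481),(214,555))):
    T=np.load(n+'T.npy')
    f=lambda q:ray(c,((q[0]-dx)/5+233-.4,(q[1]-dy)/5+y0-30-.4),98.5,T)[:2]
    A,B=f(a),f(b); d=B-A; yl=np.arctan2(d[1],d[0])
    # closing axis perpendicular to d; tool y axis at angle yaw-pi/2 -> tool x along d
    print(n,A,B,'mid',(A+B)/2,'len',np.hypot(*d),'tool yaw=',yl,'or',yl+np.pi,yl-np.pi)
T=np.load('T1.npy')  # jar2 from w1, raw crop 217-13,243-14 x10
f=lambda q:ray(c,(q[0]/10+204-.45,q[1]/10+229-.45),98.5,T)[:2]
A,B=f((90,175)),f((185,130));d=B-A;print('j2',A,B,(A+B)/2,np.hypot(*d),np.arctan2(d[1],d[0]))
print(telemetry.read_state()['eef_pos'])
```

```text
j1 [ 580.88564124 -251.45351161] [ 588.65012701 -245.31629139] mid [ 584.76788412 -248.3849015 ] len 9.897106212271302 tool yaw= 0.668873338345156 or 3.810465991934949 -2.472719315244637
j3 [ 464.19796089 -398.42077996] [ 466.2078648  -408.00210398] mid [ 465.20291285 -403.21144197] len 9.789866380894862 tool yaw= -1.364021471106318 or 1.777571182483475 -4.505614124696111
j2 [ 421.68920739 -228.51835531] [ 427.46515461 -238.43346417] [ 424.577181   -233.47590974] 11.474796300853235 -1.043314022532435
[ 465.07127132 -454.52732321  135.59342646]
```

Call:
play_rows(
  translation=[
    [0, 0.02, 0],
    [0.001, 0.045, 0],
    [0.001, 0.052, -0.01],
    [0.001, 0.052, -0.035],
    [0.001, 0.052, -0.048],
    [0.001, 0.052, -0.051],
    [0.001, 0.052, -0.051],
  ],
  yaw=[0.12, 0.24, 0.24, 0.24, 0.24, 0.24, 0.24],
  hand=0.32,
)

```text
clock: 19.12
eef_pos: [465.6, -403.8, 84.7]
eef_rot: [3.141, 0.0, 1.778]
wrist_force: [-0.3, -0.1, -0.4]
finger_gap: 30.4
finger_force: 0.0
```

Call:
play_rows(
  translation=[
    [0, 0, 0],
    [0, 0, 0],
    [0, 0, 0],
    [0, 0, 0],
  ],
  yaw=[0, 0, 0, 0],
  hand=0,
  force=30,
)

```text
clock: 19.62
eef_pos: [465.5, -403.6, 84.7]
eef_rot: [3.141, 0.0, 1.779]
wrist_force: [-1.4, 0.6, 2.2]
finger_gap: 8.5
finger_force: 30.0
```

Call:
play_rows(
  translation=[
    [0, 0, 0.003],
    [0, 0, 0.01],
    [0, 0, 0.017],
    [0, 0, 0.02],
    [0, 0, 0.02],
    [0, 0, 0.02],
    [0, 0, 0.02],
  ],
  yaw=[0, 0, 0, 0, 0, 0, 0],
)

```text
clock: 20.5
eef_pos: [465.4, -403.4, 104.2]
eef_rot: [-3.141, -0.0, 1.779]
wrist_force: [0.3, 0.3, -1.3]
finger_gap: 8.4
finger_force: 30.0
```

```bash
cat > weigh.py <<'E'
from h import *
F=[]
for i in range(8):
    eyes.camera('top'); s=telemetry.read_state(); F.append(s['wrist_force'][2])
print(np.mean(F),np.std(F),s['moment'],s['finger_gap'],s['eef_pos'],s['clock'])
E
python3 weigh.py
```

```text
-1.8237382965443674 0.30325429497979617 [ 0.01260201 -0.10048027 -0.01042399] 8.300515657933133 [ 465.49251296 -403.51586968  104.41636392] 20.9
```

Call:
play_rows(
  translation=[
    [0, 0, -0.006],
    [0, 0, -0.013],
    [0, 0, -0.017],
    [0, 0, -0.019],
    [0, 0, -0.02],
    [0, 0, -0.02],
  ],
  yaw=[0, 0, 0, 0, 0, 0],
)

```text
clock: 21.65
eef_pos: [465.6, -403.6, 84.8]
eef_rot: [3.141, 0.0, 1.779]
wrist_force: [-1.1, 0.8, 2.4]
finger_gap: 8.3
finger_force: 30.0
```

Call:
play_rows(
  translation=[
    [0, 0, 0],
    [0, 0, 0],
    [0, 0, 0],
  ],
  yaw=[0, 0, 0],
  hand=0.32,
)

```text
clock: 22.02
eef_pos: [465.5, -403.5, 84.4]
eef_rot: [3.142, 0.0, 1.779]
wrist_force: [0.3, 0.7, -0.2]
finger_gap: 29.5
finger_force: 0.0
```

Call:
play_rows(
  translation=[
    [0, 0, 0.015],
    [0, 0, 0.04],
    [0.03, 0.04, 0.055],
    [0.07, 0.09, 0.055],
    [0.105, 0.135, 0.055],
    [0.118, 0.154, 0.055],
    [0.119, 0.155, 0.055],
    [0.119, 0.155, 0.055],
    [0.119, 0.155, 0.055],
    [0.119, 0.155, 0.055],
  ],
  yaw=[0, 0, -0.18, -0.36, -0.54, -0.72, -0.9, -1.08, -1.109, -1.109],
)

```text
clock: 23.28
eef_pos: [584.5, -248.6, 140.0]
eef_rot: [3.141, -0.0, 0.673]
wrist_force: [0.3, 0.3, 0.1]
finger_gap: 29.8
finger_force: 0.0
```

Call:
play_rows(
  translation=[
    [0, 0, -0.015],
    [0, 0, -0.038],
    [0, 0, -0.052],
    [0, 0, -0.055],
    [0, 0, -0.055],
  ],
  yaw=[0, 0, 0, 0, 0],
)

```text
clock: 23.9
eef_pos: [584.6, -248.6, 84.7]
eef_rot: [3.141, -0.0, 0.67]
wrist_force: [0.6, 0.3, 0.5]
finger_gap: 29.9
finger_force: 0.0
```

Call:
play_rows(
  translation=[
    [0, 0, 0],
    [0, 0, 0],
    [0, 0, 0],
    [0, 0, 0],
  ],
  yaw=[0, 0, 0, 0],
  hand=0,
)

```text
clock: 24.4
eef_pos: [584.7, -248.7, 84.7]
eef_rot: [3.141, -0.0, 0.67]
wrist_force: [0.5, -1.4, 0.6]
finger_gap: 8.6
finger_force: 30.0
```

Call:
play_rows(
  translation=[
    [0, 0, 0.003],
    [0, 0, 0.01],
    [0, 0, 0.017],
    [0, 0, 0.02],
    [0, 0, 0.02],
    [0, 0, 0.02],
  ],
  yaw=[0, 0, 0, 0, 0, 0],
)

```text
clock: 25.15
eef_pos: [584.4, -248.5, 104.2]
eef_rot: [-3.141, 0.0, 0.67]
wrist_force: [0.4, -0.2, -0.5]
finger_gap: 8.4
finger_force: 30.0
```

```bash
python3 weigh.py
```

```text
-1.5112172781882063 0.340149895579436 [-0.05812533  0.00817421  0.03028067] 8.081260134924419 [ 584.47684689 -248.51242446  104.40299609] 25.55
```

Call:
play_rows(
  translation=[
    [0, 0, -0.006],
    [0, 0, -0.013],
    [0, 0, -0.017],
    [0, 0, -0.019],
    [0, 0, -0.02],
    [0, 0, -0.02],
  ],
  yaw=[0, 0, 0, 0, 0, 0],
)

```text
clock: 26.3
eef_pos: [584.6, -248.6, 84.7]
eef_rot: [3.141, -0.0, 0.67]
wrist_force: [0.8, -0.6, 0.2]
finger_gap: 8.6
finger_force: 30.0
```

Call:
play_rows(
  translation=[
    [0, 0, 0],
    [0, 0, 0],
    [0, 0, 0],
  ],
  yaw=[0, 0, 0],
  hand=0.32,
)

```text
clock: 26.68
eef_pos: [584.5, -248.5, 84.5]
eef_rot: [3.142, -0.0, 0.67]
wrist_force: [-0.1, -0.5, 0.9]
finger_gap: 29.6
finger_force: 0.0
```

Call:
play_rows(
  translation=[
    [0, 0, 0.015],
    [0, 0, 0.04],
    [-0.03, -0.01, 0.055],
    [-0.07, -0.02, 0.055],
    [-0.11, -0.03, 0.055],
    [-0.128, -0.037, 0.055],
    [-0.13, -0.037, 0.055],
    [-0.13, -0.037, 0.055],
    [-0.13, -0.037, 0.055],
    [-0.13, -0.037, 0.055],
    [-0.13, -0.037, 0.055],
    [-0.13, -0.037, 0.055],
  ],
  yaw=[0, 0, 0.18, 0.36, 0.54, 0.72, 0.9, 1.08, 1.26, 1.43, 1.43, 1.43],
)

```text
clock: 28.18
eef_pos: [454.6, -285.6, 140.0]
eef_rot: [3.141, 0.001, 2.096]
wrist_force: [0.7, -0.1, 0.1]
finger_gap: 30.2
finger_force: 0.0
```

```bash
python3 snap.py j2b 424.6 -233.5 | tee o
python3 - <<'E'
from h import *
q=[float(x) for x in open('o').read().split('\n')[-2].split()];x,y=map(round,q)
p=cv2.imread('pics/j2braw.png')[y-30:y+30,x-40:x+40]
cv2.imwrite('pics/k3.png',cv2.resize(p,(800,600),interpolation=cv2.INTER_CUBIC)); print(x,y)
E
```

```text
28.175 [ 454.58668468 -285.61287901  139.97056799] [3.14134842e+00 5.62662376e-04 2.09592260e+00] [ 0.72008203 -0.1234473   0.12243754]
274.27784582063714 147.15236888870007
274 147
```

View pics/k3.png

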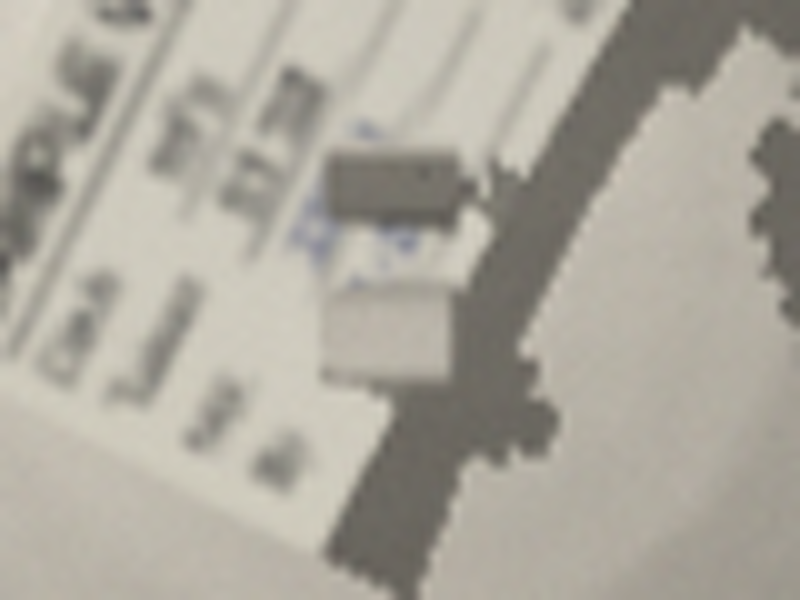

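Jar2's leaves at (393,187) and (388,333) are lined up with the tool, so its yaw is right.

Run:
```python
from h import *
c=eyes.camera('wrist');T=np.load('j2bT.npy')
f=lambda q:ray(c,(q[0]/10+234-.45,q[1]/10+117-.45),98.5,T)[:2]
A,B=f((388,333)),f((393,187));d=B-A;print(A,B,(A+B)/2,np.hypot(*d),np.arctan2(d[1],d[0]))
```

```text
[ 424.36227163 -235.59660212] [ 419.98476321 -227.38035553] [ 422.17351742 -231.48847883] 9.309634157987407 2.0603281200335406
```

Call:
play_rows(
  translation=[
    [-0.012, 0.02, 0],
    [-0.028, 0.047, 0],
    [-0.0322, 0.054, -0.012],
    [-0.0322, 0.054, -0.038],
    [-0.0322, 0.054, -0.052],
    [-0.0322, 0.054, -0.055],
    [-0.0322, 0.054, -0.055],
  ],
  yaw=[-0.02, -0.02, -0.02, -0.02, -0.02, -0.02, -0.02],
)

```text
clock: 29.15
eef_pos: [422.5, -231.8, 84.7]
eef_rot: [3.142, 0.0, 2.079]
wrist_force: [-0.1, -0.2, 0.4]
finger_gap: 30.2
finger_force: 0.0
```

Call:
play_rows(
  translation=[
    [0, 0, 0],
    [0, 0, 0],
    [0, 0, 0],
    [0, 0, 0],
  ],
  yaw=[0, 0, 0, 0],
  hand=0,
  force=40,
)

```text
clock: 29.65
eef_pos: [422.4, -231.7, 84.7]
eef_rot: [3.142, 0.001, 2.08]
wrist_force: [-1.3, -1.2, 3.4]
finger_gap: 7.9
finger_force: 40.0
```

Call:
play_rows(
  translation=[
    [0, 0, 0.003],
    [0, 0, 0.01],
    [0, 0, 0.017],
    [0, 0, 0.02],
    [0, 0, 0.02],
    [0, 0, 0.02],
  ],
  yaw=[0, 0, 0, 0, 0, 0],
)

```text
clock: 30.4
eef_pos: [422.2, -231.5, 104.3]
eef_rot: [-3.141, -0.0, 2.08]
wrist_force: [-0.1, 0.7, -4.2]
finger_gap: 8.2
finger_force: 40.0
```

```bash
python3 weigh.py
```

```text
-3.6993337926072973 0.41173421286951184 [-0.03778488 -0.12312323  0.01264334] 8.143379875201092 [ 422.26874702 -231.49758582  104.38736359] 30.8
```

Jar2 weighs 0.38 kg, so it is the full one. Carrying it to the plate.

Call:
play_rows(
  translation=[
    [0, 0, 0.02],
    [0.005, 0.01, 0.045],
    [0.018, 0.036, 0.06],
    [0.036, 0.072, 0.06],
    [0.056, 0.112, 0.06],
    [0.076, 0.152, 0.06],
    [0.096, 0.192, 0.06],
    [0.115, 0.23, 0.06],
    [0.132, 0.264, 0.06],
    [0.145, 0.29, 0.06],
    [0.152, 0.303, 0.06],
    [0.1532, 0.3057, 0.055],
  ],
  yaw=[0, 0, 0, 0, 0, 0, 0, 0, 0, 0, 0, 0],
)

```text
clock: 32.3
eef_pos: [575.7, 74.3, 159.3]
eef_rot: [3.141, 0.0, 2.08]
wrist_force: [0.3, -0.6, -3.5]
finger_gap: 8.1
finger_force: 40.0
```

Call:
play_rows(
  translation=[
    [0, 0, -0.01],
    [0, 0, -0.02],
    [0, 0, -0.028],
    [0, 0, -0.033],
    [0, 0, -0.036],
    [0, 0, -0.038],
    [0, 0, -0.039],
    [0, 0, -0.0395],
    [0, 0, -0.04],
  ],
  yaw=[0, 0, 0, 0, 0, 0, 0, 0, 0],
)

```text
clock: 33.42
eef_pos: [575.7, 74.2, 120.1]
eef_rot: [3.141, 0.0, 2.08]
wrist_force: [-2.5, 0.3, 4.8]
finger_gap: 7.8
finger_force: 40.0
```

Run:
```python
from h import *
F=[]
for i in range(4):
    c=eyes.camera('wrist'); F.append(telemetry.read_state()['wrist_force'][2])
print(np.mean(F),telemetry.read_state()['eef_pos']); cv2.imwrite('pics/p.png',c['pixels'][:,:,::-1])
```

```text
4.301518147342333 [575.72600082  74.21692312 120.06931088]
```

Call:
play_rows(
  translation=[
    [0, 0, 0.0005],
    [0, 0, 0.0005],
    [0, 0, 0.0005],
    [0, 0, 0.0005],
    [0, 0, 0.0005],
  ],
  yaw=[0, 0, 0, 0, 0],
  hand=0.32,
)

```text
clock: 34.25
eef_pos: [575.5, 74.2, 119.9]
eef_rot: [-3.142, -0.0, 2.08]
wrist_force: [-0.6, 0.5, -0.1]
finger_gap: 30.3
finger_force: 0.0
```

Call:
play_rows(
  translation=[
    [0, 0, 0.01],
    [0, 0, 0.03],
    [0, 0, 0.06],
    [0, -0.02, 0.1],
    [-0.02, -0.06, 0.13],
    [-0.05, -0.11, 0.13],
    [-0.09, -0.16, 0.13],
    [-0.13, -0.21, 0.13],
    [-0.15, -0.25, 0.13],
    [-0.16, -0.28, 0.13],
    [-0.16, -0.28, 0.13],
  ],
  yaw=[0, 0, 0, 0, 0, 0, 0, 0, 0, 0, 0],
)

```text
clock: 35.62
eef_pos: [414.9, -207.2, 250.6]
eef_rot: [3.141, 0.001, 2.077]
wrist_force: [-0.7, 0.2, -0.3]
finger_gap: 29.8
finger_force: 0.0
```

Run:
```python
from h import *
t=eyes.camera('top');p=t['pixels']; 
s=telemetry.read_state();print(s['clock'],s['eef_pos'],s['wrist_force'])
# jar visible on blue plate: plate blue mask extents / jar circle
h=cv2.cvtColor(p,cv2.COLOR_RGB2HSV)
g=cv2.resize(p[150:285,130:330,::-1],(800,540),interpolation=cv2.INTER_CUBIC); cv2.imwrite('pics/fin.png',g)
w=p[170:240,225:282]; hw=h[170:240,225:282]
m=(hw[...,1]<90).astype(np.uint8); n,l,st,ce=cv2.connectedComponentsWithStats(m)
for i in range(1,n):
    if st[i,4]>100: print(st[i],ray(t,(ce[i][0]+225,ce[i][1]+170),120,None)[:2], 'z85+35')
```

```text
35.675 [ 415.36432922 -206.17873343  250.51426542] [-0.35998898  0.96562018  0.62518754]
[   0    0   57   70 1361] [547.89078939  69.57139905] z85+35
[   8   11   36   37 1062] [572.53983327  71.97474049] z85+35
```

Run:
```python
from h import *
t=eyes.camera('top');p=t['pixels'];h=cv2.cvtColor(p,cv2.COLOR_RGB2HSV)
def blobs(m,z,n0):
    n,l,st,ce=cv2.connectedComponentsWithStats(m.astype(np.uint8))
    for i in range(1,n):
        if st[i,4]>25: print(n0,st[i],ray(t,ce[i],z)[:2].round(0))
m=(h[...,0]>112)&(h[...,0]<128)&(h[...,1]>150);m[:,180:]=0;blobs(m,38,'brush')
m=(p[...,0]<110)&(h[...,1]>60);m[:,:283]=0;m[:,325:]=0;m[:172]=0;m[230:]=0;blobs(m,15,'nuts')
print(manip.sign_off())
```

```text
nuts [299 184   9  10  69] [609. -66.]
nuts [319 186   4  14  36] [ 600. -113.]
nuts [299 199  10  11  84] [569. -67.]
nuts [318 201   4  29  67] [ 535. -111.]
nuts [297 214  11  12 105] [525. -62.]
the job is handed in; nothing more can be done
None
```

The job is handed in at about 36 s: the chestnuts are in the tray, the tare is pressed, and the full jar (jar2, about 0.38 kg) stands mid-plate with the two empty jars on the table. The brush was set back and released upright, but my last image check for it found nothing, so its final stance is unconfirmed.

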